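# Hang the curing carrier and start the lamp timer

### The arm

A 6-joint arm with a two-finger parallel gripper is mounted at the origin on the work surface. World frame = base frame: x ahead of the robot, y to its left, z up, the work surface at z = 0. Lengths are in m, angles in rad, forces in N, time in s.
With the tool pointing down it reaches from about 0.3 to 0.875 m from the base axis. Payload 6.4 kg.
Tool frame: the origin (TCP) lies midway between the tips of the shut fingers; the grasp point (between the pads) lies 19 mm behind it; z points along the fingers, y is the line along which they close (so a half turn about z gives the same grasp; the last joint's range is limited). The gripper opens to 85 mm and grips with 20 to 120 N. Pads are 22 mm wide; open, the fingers measure 114 mm over their backs; the gripper's body (76 mm by 85 mm) begins 54 mm behind the grasp point. The pads swing forward as they close: fully open they stand 13 mm farther back than shut.
Start: joints at [0.981, 0.181, 1.607, -0, 1.354, -0.206], TCP at [0.215, 0.533, 0.231] pointing down, gripper open.
Joint ranges: [-2.99, 2.99], [-0.89, 2.07], [0.3, 2.58], [-1.14, 4.28], [0, 2.63], [-3.12, 3.12]. Speed limits (rad/s): [2.57, 2.57, 3.01, 3.14, 3.14, 3.14].

### API

Orientations are given as a unit quaternion [w, x, y, z].
In Python, from bench import sensors, vision, ctrl gives the robot as it stands.
- The arm moves only by the tool carry_out, never from a script. Its argument "deltas" is text: rows parted by semicolons, each of 7 numbers parted by spaces: the shift along the tool's x, y, z in mm, then the turn, a rotation vector about the tool's x, y, z in rad, then the closure, from 0 (fully open) to 1 (shut). In form: tx ty tz ax ay az claw; .... A call has 1 to 12 rows; each row is the pose to reach, as a shift and turn from the pose commanded when the call began, along the tool's axes at that moment; what a row does not reach only later rows make up. A row lasts 1/8 s, in which the tool goes at most 62.5 mm and 10.7 degrees, less where a joint would pass 70% of its speed; a pose out of reach is approached as far as the arm can. A call with a gripper value outside its range is refused whole. The fingers move at their own pace and stop on an object; the grip force is fixed at half the most. Time passes only in rows, so rows that repeat a pose let the fingers close. It gives the time, the measured TCP pose, the force, the opening and the grip force at its end, in the units of the state.
- sensors.get_obs(): the state, without advancing time (a new reading comes with each control period).
- vision.camera(name): name is "side" or "top"; returns the picture (400x640x3 uint8, blue, green, red); there is no depth.
- vision.camera_model(name): a dict with "K" (3x3 intrinsics, pixels), "extrinsics" (4x4, takes a point from world to camera coordinates). Camera axes: x right, y down, z forward; pixel columns grow to the right and rows downward; lengths in m; the calibration is good to about 2 mm. A picture is of the moment at which its call begins. camera_model takes no time and is no camera call.
- ctrl.hand_in(): hands the job in; it is judged then, once.
The state is a dict: "time_s": time; "q": joint angles; "dq": joint speeds; "joint_efforts": joint torques, N m; "eef_pos": TCP position; "eef_rot": TCP orientation; "wrist_force": force on the tool from outside, world axes, zero at the start; "torque": the same for the moment, N m; "opening": opening from 0.0 (shut) to 1.0 (fully open); "grasp_force": force on a finger pad.
Only numpy, scipy, OpenCV 4.12 (cv2) and the standard library are available. Lean on these libraries where they do the work, as an engineer would, in place of code of your own. Each camera call takes 0.05 s, during which the arm holds its last target. There are 200 camera calls.

### The job

Get the orange carrier of resin pieces curing: keeping it upright, hang it on the rack's cleat by the bent lip on its rear wall, centred between the two lamps, and let go. Then press the green start key on the sloping panel until it gives, firmly but gently, without touching off the red stop key or disturbing the blue carrier.

Things in the scene. Friction and masses are not known exactly. Their poses are not given: they have to be found in the camera images.
- orange_carrier: Orange open tray with white beads fixed inside, 90 (x) x 130 (y) mm, 0.2 to 0.45 kg; front and side walls 40 mm high, rear wall (+x) 100 mm, outer face at x = 45 mm. Origin: centre of underside, z up. Centre of mass about x = 9 mm. Hung fully home, its axes are parallel to the rack's and its origin lies at -71 mm, 0, 141 mm in the rack's frame.
- orange_grip (a point): Middle of the rubber grip on top of the orange carrier's carrying fin, axes as the carrier's. The fin stands along x at y = 0. The grip is 14 mm thick (y), 50 mm long (x) and 22 mm high, its top 11 mm above this point; pinch it across y from above. Free space beside it down to 54 mm below; the rear wall is 48 mm behind this point.
- orange_lip (a point): Middle of the lower tip of the orange carrier's steel lip, 120 mm wide (y), 5 mm thick. The lip starts at the top of the rear wall and slopes back (+x) and down at 45 degrees; its tip is 20 mm behind the rear wall.
- blue_carrier: A carrier of the same shape and size in blue with amber pieces; not wanted, leave it where it stands. Origin: centre of its underside.
- rack: Fixed curing rack, white and aluminium frame 270 mm wide (y), yaw varies. Origin: on the table below the front face of its back plate; x points to its back. Lamp bars 30 mm wide at y = +-115 mm, front at x = -11 mm, up to z = 227 mm. Back plate: front x = 0, 200 mm wide, z 193 to 263 mm. Black bumper rail that steadies the hung tray: face x = -26 mm, z 145 to 165 mm.
- cleat (a point): Middle of the upper edge of the rack's cleat: a steel strip 5 mm thick, 170 mm wide (y), leaning from the back plate outwards (-x) and up at 45 degrees, its upper edge about 21 mm in front of the plate. A carrier's lip drops into the groove between this edge and the plate. Axes as the rack's.
- console: Fixed timer console, yaw varies: white upright cabinet 200 (y) x 110 x 240 mm high, black display bezel 6 mm proud of its front, z 138 to 232 mm; at its foot a grey panel sloping at 32 degrees, from x = -80, z = 25 mm up to x = 0, z = 75 mm. Origin: on the table below the middle of the upright's front face; x to its back. No room above the keys for a vertical gripper: press square to the panel.
- start_key_top (a point): Centre of the face of the green start key (56 mm along y, 32 mm up the slope, 4 mm proud), on the +y side of the panel. Site z points out of the panel, square to it (32 degrees from vertical, towards the console's -x); y along the panel.
- stop_key_top (a point): The same for the red stop key, on the -y side, 90 mm from the green one; not to be pressed.
- start_key (a joint): Travel of the green key into the panel in m: 0 at rest; starts to move at 4 N, gives (switches) at 0.001 m, which takes 6.5 N, and meets its hard stop at 0.0025 m with 10 N. It springs back.
- stop_key (a joint): Travel of the red key, same behaviour.

How it is judged:
By the outcome, as a careful person would: the job done as asked, in the order asked, and still so for the second after the job is handed in, with the robot touching nothing.
It also fails if it takes over 58 s, if anything falls off the work surface, if the arm or the gripper's body presses on something with over 40 N, if the wrist force passes 120 N, or if a joint passes its speed limit or range.

## Working session

There is one attempt and no reset: what is moved stays moved. The work goes in short steps, Python scripts to look and compute and a tool call to move; the robot and the scene stay as the last step left them, time stands still between calls to the robot, and variables do not carry over. Pictures are saved under pics/ and viewed, at most 13 in all, crops included, and the job is handed in when it is done.

Besides the shell and the picture viewer there is one more tool, called after "Emit:" as name(argument=value, ...) on one line, values as JSON. carry_out: Moves the arm, as the interface text tells. Its arguments: {"type":"object","properties":{"deltas":{"type":"string"}},"required":["deltas"]}

```bash
mkdir -p pics; ls
python3 - <<'E'
from bench import sensors, vision, ctrl
import cv2,numpy as np
for n in("side","top"):
    cv2.imwrite(f"pics/{n}0.png",vision.camera(n)); m=vision.camera_model(n); print(n,np.round(m["K"],1).tolist(),np.round(m["extrinsics"],4).tolist())
o=sensors.get_obs(); print(o)
E
```

```text
pics
side [[451.3, 0.0, 314.1], [0.0, 451.3, 202.3], [0.0, 0.0, 1.0]] [[0.6782, -0.7347, -0.0183, -0.3666], [-0.4018, -0.3498, -0.8463, 0.3652], [0.6153, 0.5813, -0.5324, 0.762], [0.0, 0.0, 0.0, 1.0]]
top [[499.2, 0.0, 315.0], [0.0, 499.2, 206.0], [0.0, 0.0, 1.0]] [[0.0063, -1.0, -0.001, 0.0365], [-0.9841, -0.0061, -0.1775, 0.563], [0.1775, 0.0021, -0.9841, 1.1492], [0.0, 0.0, 0.0, 1.0]]
{'time_s': 0.1, 'q': array([ 9.80667964e-01,  1.81464488e-01,  1.60789982e+00, -3.52244311e-05,
        1.35381927e+00, -2.06303132e-01]), 'dq': array([-0.00125376, -0.00100536, -0.00287818,  0.00018701, -0.00090117,
       -0.00145699]), 'joint_efforts': array([ 3.58044972e-04, -4.45875621e+01, -3.52241600e+01, -3.01273703e-04,
        4.14540074e-03, -2.20286313e-05]), 'eef_pos': array([0.21503176, 0.53273949, 0.23047948]), 'eef_rot': array([-2.92608244e-04,  1.90732949e-01,  9.81641640e-01, -7.39886947e-04]), 'wrist_force': array([0.19909865, 1.62031605, 0.052773  ]), 'torque': array([ 0.02174867,  0.03308092, -0.00092995]), 'grasp_force': 0.0, 'opening': 1.0047456097082832}
```

View pics/side0.png

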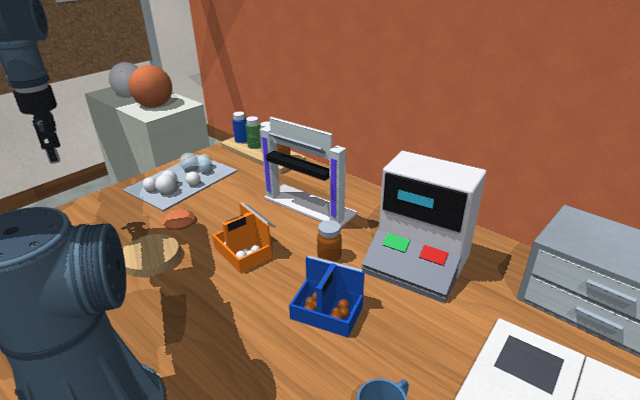

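View pics/top0.png

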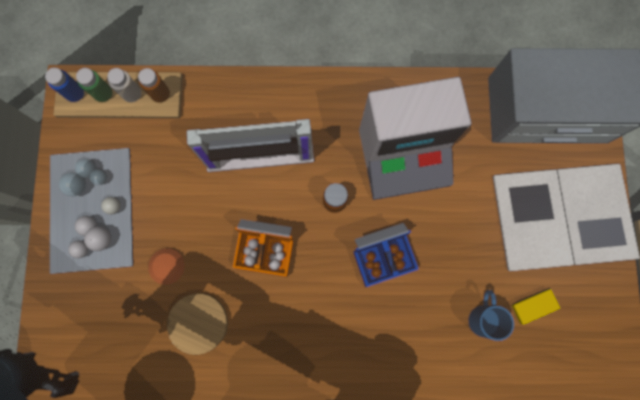

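The pictures show the orange carrier at about side (243,240) / top (264,248), the rack at side (303,170) / top (250,145), the green key at side (396,242) / top (393,165), and a jar at top (336,195). I'll zoom in on these.

Run:
```python
import cv2,numpy as np
s=cv2.imread("pics/side0.png");t=cv2.imread("pics/top0.png")
def c(im,x,y,w,h,W,H):
    a=cv2.resize(im[y:y+h,x:x+w],(W,H),interpolation=cv2.INTER_CUBIC)
    for k in range(0,w,10):
        cv2.line(a,(k*W//w,0),(k*W//w,8 if k%50 else 14),(0,255,255),1)
    for k in range(0,h,10): cv2.line(a,(0,k*H//h),(8,k*H//h),(0,255,255),1)
    return a
A=c(s,205,110,160,120,800,600)
B=np.hstack([c(s,200,195,80,80,400,400),c(t,224,208,80,80,400,400)])
cv2.imwrite("pics/a.png",A);cv2.imwrite("pics/b.png",B)
cv2.imwrite("pics/c.png",c(t,180,110,144,72,800,400))
```

```text
(no output)
```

View pics/a.png

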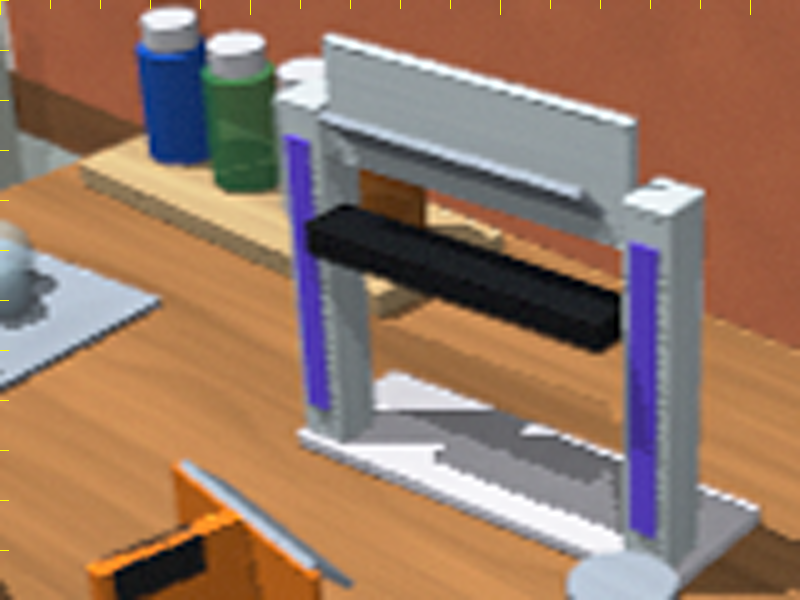

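View pics/b.png

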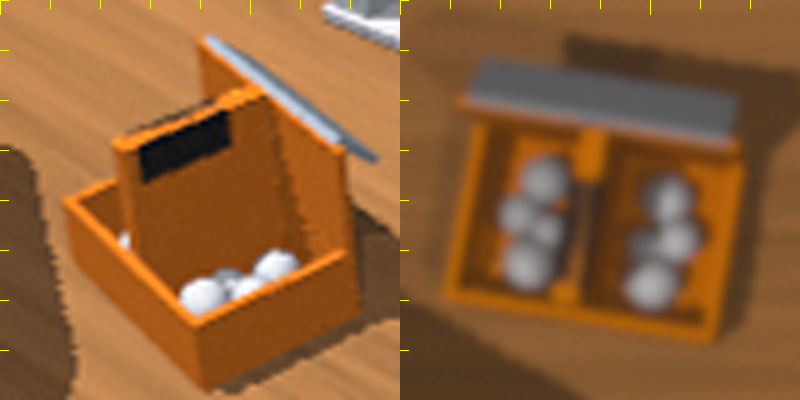

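View pics/c.png

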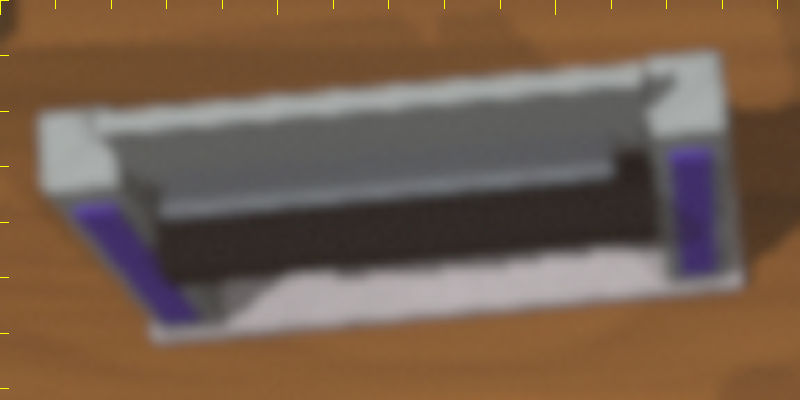

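Carrier, lip, cleat and plate edges are clear in both crops. I'll triangulate the matching points.

```bash
cat > h.py <<'E'
import numpy as np,cv2
from bench import vision
M={n:vision.camera_model(n) for n in("side","top")}
def tri(ps,pt):
    P=[np.array(M[n]["K"])@np.array(M[n]["extrinsics"])[:3] for n in("side","top")]
    X=cv2.triangulatePoints(P[0],P[1],np.array(ps,float).reshape(2,1),np.array(pt,float).reshape(2,1)).ravel(); X=X[:3]/X[3]
    e=[np.round((lambda q:q[:2]/q[2])(p@np.append(X,1))-u,1) for p,u in zip(P,(ps,pt))]
    return X,e
def ray(n,uv,z):
    E=np.array(M[n]["extrinsics"]);R,t=E[:3,:3],E[:3,3];d=R.T@np.linalg.solve(np.array(M[n]["K"]),[uv[0],uv[1],1.]);c=-R.T@t
    return c+d*(z-c[2])/d[2]
def proj(n,X):
    E=np.array(M[n]["extrinsics"]);q=np.array(M[n]["K"])@(E[:3,:3]@np.array(X)+E[:3,3]);return q[:2]/q[2]
E
cat > m.py <<'E'
from h import *
import sys
A=lambda x,y:(205+x/5,110+y/5); B=lambda x,y:(200+x/5,195+y/5); C=lambda x,y:(224+(x-400)/5,208+y/5); D=lambda x,y:(180+x/5.5556,110+y/5.5556)
T=dict(cleatL=(A(325,117),D(160,212)),cleatR=(A(580,192),D(612,172)),plateL=(A(325,38),D(105,130)),
lampRtop_fl=(A(622,205),D(652,132)),lampRtop_fr=(A(682,215),D(722,128)),lampLtop_fl=(A(276,95),D(42,188)),
lipR=(B(375,160),C(738,96)),lipTopL=(B(202,40),C(470,98)),rimFR=(B(207,322),C(717,342)),rimFL=(B(66,203),C(447,300)),grip=(B(186,148),C(582,235)))
for k,(a,b) in T.items(): X,e=tri(a,b); print(k,np.round(X*1000),*e)
p=lambda *a:print(*[np.round(x*1000) for x in a])
p(ray("top",D(160,212),.21),ray("top",D(612,172),.21))
p(ray("top",C(482,58),.08),ray("top",C(740,96),.08))
print("bases side z0",*[np.round(ray("side",B(*u),0)*1000) for u in((210,388),(358,310),(75,252))])
for n in("side","top"):
    im=cv2.imread(f"pics/{n}0.png").astype(int)
    for nm,m in(("g",(im[...,1]>1.6*im[...,2])&(im[...,1]>1.4*im[...,0])&(im[...,1]>90)),("r",(im[...,2]>3*im[...,1])&(im[...,2]>100))):
        k,l,s,c=cv2.connectedComponentsWithStats(m.astype(np.uint8)); 
        print(n,nm,[(s[i].tolist(),np.round(c[i],1).tolist()) for i in range(1,k) if s[i,4]>60])
E
python3 m.py
```

```text
cleatL [653. 261. 229.] [-0.9  0.2] [ 0.6 -0.8]
cleatR [668.  91. 232.] [-0.6  0.1] [ 0.4 -0.5]
plateL [673. 275. 264.] [-0.2  0. ] [ 0.2 -0.2]
lampRtop_fl [686.  78. 223.] [-0.1  0. ] [ 0. -0.]
lampRtop_fr [690.  49. 224.] [-1.9  0.5] [ 1.2 -1.3]
lampLtop_fl [662. 307. 226.] [-0.2  0. ] [ 0.2 -0.2]
lipR [507.  94.  82.] [ 0.1 -0. ] [-0.1  0.1]
lipTopL [502. 215. 102.] [ 0.1 -0. ] [-0.1  0.1]
rimFR [398. 102.  44.] [-1.9  0.3] [ 0.9 -1.3]
rimFL [416. 232.  39.] [-1.   0.1] [ 0.5 -0.7]
grip [443. 162.  91.] [-1.2  0.2] [ 0.6 -0.9]
[657. 266. 210.] [674.  93. 210.]
[524. 214.  80.] [507.  93.  80.]
bases side z0 [402. 105.   0.] [489.  95.   0.] [424. 240.   0.]
side g [([383, 233, 27, 19, 304], [395.9, 242.1])]
side r [([420, 245, 28, 20, 331], [433.5, 254.7])]
top g [([381, 157, 24, 16, 288], [392.8, 164.8])]
top r [([419, 152, 21, 14, 210], [429.3, 158.4])]
```

```bash
cat >> m.py <<'E'
print("----")
G,_=tri((395.9,242.1),(392.8,164.8));S,_=tri((433.5,254.7),(429.3,158.4));d=G-S;print("keys",_,np.round(G*1000,1),np.round(S*1000,1),np.linalg.norm(d),np.degrees(np.arctan2(-d[0],d[1])))
# grip near face: plane y_c=-7mm
c=np.array([.4514,.1616]);y=np.array([np.sin(np.radians(8)),np.cos(np.radians(8))]);x=np.array([y[1],-y[0]])
E=np.array(M["side"]["extrinsics"]);R,t=E[:3,:3],E[:3,3];o=-R.T@t
for u in((140,155),(230,110),(230,145),(142,182)):
    v=R.T@np.linalg.solve(np.array(M["side"]["K"]),[*B(*u),1.]);s=(-.007-(o[:2]-c)@y)/(v[:2]@y);P=o+s*v;print("grip x,z in carrier",np.round(1000*(P[:2]-c)@x),np.round(1000*P[2]))
k,_=tri((329,228),(336,195));print("jar top approx",np.round(k*1000))
E
python3 m.py | sed -n '/----/,$p'
```

```text
----
keys [array([-0.5,  0.2]), array([ 0.3, -0.3])] [ 661.8 -146.9   68.6] [ 678.4 -235.3   68.2] 0.08996291968051173 10.649452608469453
grip x,z in carrier -32.0 102.0
grip x,z in carrier 17.0 105.0
grip x,z in carrier 15.0 86.0
grip x,z in carrier -33.0 86.0
jar top approx [583. -10.  86.]
```

```bash
cat > d.py <<'E'
import sys,numpy as np
from scipy.spatial.transform import Rotation as Ro
from bench import sensors
def delta(p_mm,Rt):
    o=sensors.get_obs();q=o["eef_rot"];R=Ro.from_quat([*q[1:],q[0]])
    print("t",round(o["time_s"],2),"pos",np.round(o["eef_pos"]*1000,1),"F",np.round(o["wrist_force"],1),"op",round(o["opening"],2),"gf",round(o["grasp_force"],1),"q6",np.round(o["q"],2))
    print("delta",np.round(R.inv().apply(np.array(p_mm)-o["eef_pos"]*1000),1),np.round((R.inv()*Rt).as_rotvec(),3))
def down(yaw):  # tool y along (−sin,cos) of yaw deg, pointing down
    a=np.radians(yaw);y=np.array([-np.sin(a),np.cos(a),0]);z=np.array([0,0,-1.]);return Ro.from_matrix(np.c_[np.cross(y,z),y,z])
if __name__=="__main__": delta([float(v) for v in sys.argv[1:4]],down(float(sys.argv[4])))
E
python3 d.py 448 162 180 -8
```

```text
t 0.1 pos [215.  532.7 230.5] F [0.2 1.6 0.1] op 1.0 gf 0.0 q6 [ 0.98  0.18  1.61 -0.    1.35 -0.21]
delta [-354.9 -256.4   50.8] [-0.002 -0.    -0.244]
```

Emit:
carry_out(deltas="-355 -256 51 0 0 -0.244 0.4;-355 -256 51 0 0 -0.244 0.4;-355 -256 51 0 0 -0.244 0.4;-355 -256 51 0 0 -0.244 0.4;-355 -256 51 0 0 -0.244 0.4;-355 -256 51 0 0 -0.244 0.4;-355 -256 51 0 0 -0.244 0.4;-355 -256 51 0 0 -0.244 0.4;-355 -256 51 0 0 -0.244 0.4;-355 -256 51 0 0 -0.244 0.4")

```text
time_s: 1.35
eef_pos: [0.4479, 0.1641, 0.1802]
eef_rot: [-0.0, 0.069, 0.998, 0.0]
wrist_force: [-1.0, 0.4, -0.1]
opening: 0.599
grasp_force: 0.0
```

```bash
python3 - <<'E'
from bench import vision
import cv2,numpy as np
s=vision.camera("side");t=vision.camera("top");cv2.imwrite("pics/s1.png",s);cv2.imwrite("pics/t1.png",t)
r=lambda a:cv2.resize(a,(400,500),interpolation=cv2.INTER_CUBIC)
cv2.imwrite("pics/d.png",np.hstack([r(s[170:270,200:280]),r(t[200:300,224:304])]))
E
python3 d.py 448 162 77 -8
```

```text
t 1.45 pos [447.9 164.2 180.4] F [0.  0.6 0.6] op 0.6 gf 0.0 q6 [ 0.1   0.01  1.9   0.    1.23 -1.33]
delta [ -0.4  -2.2 103.4] [0.    0.    0.002]
```

View pics/d.png

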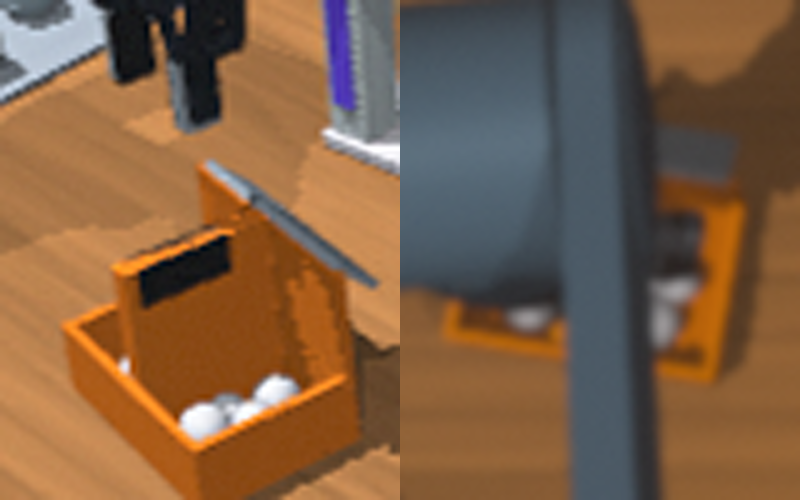

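The fingers (side (238,188)) stand over the fin with the grip at side (237,224), so it's safe to descend and close.

Emit:
carry_out(deltas="0 -2 60 0 0 0 0.4;0 -2 104 0 0 0 0.4;0 -2 104 0 0 0 0.4;0 -2 104 0 0 0 1;0 -2 104 0 0 0 1;0 -2 104 0 0 0 1;0 -2 104 0 0 0 1;0 -2 104 0 0 0 1")

```text
time_s: 2.45
eef_pos: [0.4501, 0.1616, 0.0784]
eef_rot: [0.002, 0.07, 0.998, 0.001]
wrist_force: [-1.3, 3.7, 7.4]
opening: 0.153
grasp_force: 64.2
```

Emit:
carry_out(deltas="0 0 -20 0 0 0 1;0 0 -50 0 0 0 1;0 0 -90 0 0 0 1;0 0 -90 0 0 0 1")

```text
time_s: 2.95
eef_pos: [0.4507, 0.161, 0.1698]
eef_rot: [0.004, 0.07, 0.998, 0.0]
wrist_force: [0.9, 0.5, -3.4]
opening: 0.151
grasp_force: 62.8
```

```bash
python3 d.py 550 164.6 254 5.6
```

```text
t 2.95 pos [450.7 161.  169.8] F [ 0.9  0.5 -3.4] op 0.15 gf 62.8 q6 [ 0.09  0.03  1.91 -0.    1.2  -1.34]
delta [-98.4  17.5 -83.5] [ 0.001  0.007 -0.237]
```

Emit:
carry_out(deltas="-10 2 -40 0 0 -0.05 1;-30 6 -80 0 0 -0.12 1;-60 12 -84 0 0 -0.19 1;-98 17 -84 0 0 -0.237 1;-98 17 -84 0 0 -0.237 1;-98 17 -84 0 0 -0.237 1;-98 17 -84 0 0 -0.237 1")

```text
time_s: 3.82
eef_pos: [0.5466, 0.1642, 0.2497]
eef_rot: [-0.001, -0.049, 0.999, -0.0]
wrist_force: [-0.2, 0.4, -3.0]
opening: 0.147
grasp_force: 62.7
```

```bash
python3 d.py 610 170.5 254 5.6
python3 - <<'E'
from bench import vision
import cv2,numpy as np
s=vision.camera("side");t=vision.camera("top");cv2.imwrite("pics/s2.png",s);cv2.imwrite("pics/t2.png",t)
r=lambda a:cv2.resize(a,(400,600),interpolation=cv2.INTER_CUBIC)
cv2.imwrite("pics/e.png",np.hstack([r(s[100:220,250:330]),cv2.resize(t[95:245,190:290],(400,600),interpolation=cv2.INTER_CUBIC)]))
E
```

```text
t 3.83 pos [546.6 164.2 249.7] F [-0.2  0.4 -3. ] op 0.15 gf 62.7 q6 [ 0.08  0.16  1.6  -0.    1.39 -1.58]
delta [-63.7   0.2  -4.4] [-0.    -0.001 -0.   ]
```

View pics/e.png

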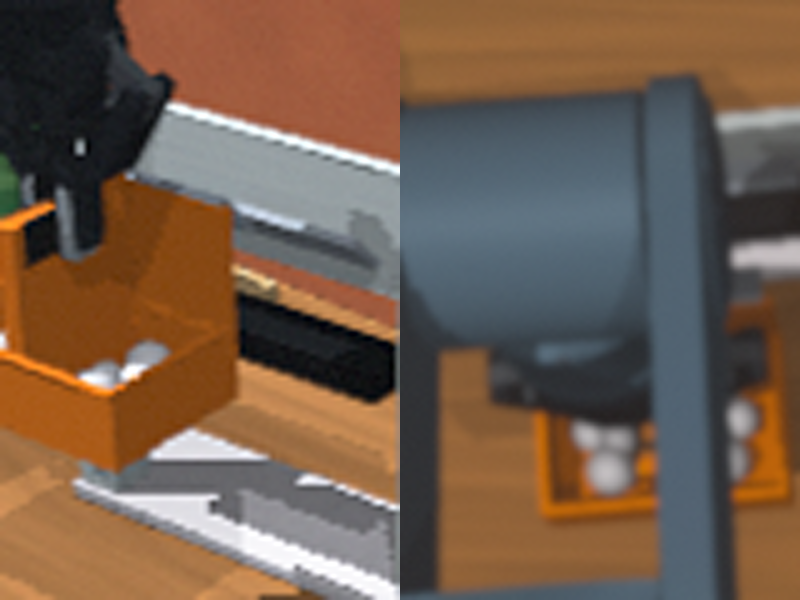

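Run:
```python
from h import *
a=np.radians(5.6);x=np.array([np.cos(a),np.sin(a)]);y=np.array([-x[1],x[0]])
def rep(n,P,cx,cy): print(n,np.round(P*1000,1),"-> origin",np.round(P[:2]*1000-cx*x-cy*y,1))
rep("rimFL",ray("top",(224.5,224.3),.211),-45,65);rep("rimFR",ray("top",(288,219.2),.211),-45,-65)
X,e=tri((273,178.6),(288,219.2));rep("rimFR tri",X,-45,-65);print(e)
rep("wallTopR",ray("side",(296.6,142),.271),45,-65)
rep("botRR",ray("side",(297.6,180),.171),45,-65)
rep("botFR",ray("side",(273.6,194),.171),-45,-65)
rep("lipTipR",ray("top",(281.2,162.5),.251),65,-60)
```

```text
rimFL [494.3 226.1 211. ] -> origin [545.4 165.8]
rimFR [505.7  95.3 211. ] -> origin [544.2 164.3]
rimFR tri [507.2  93.6 214.5] -> origin [545.6 162.6]
[array([-1.3,  0.2]), array([ 0.7, -0.9])]
wallTopR [597.6 100.9 271. ] -> origin [546.5 161.2]
botRR [595.7 101.1 171. ] -> origin [544.6 161.4]
botFR [512.3  96.9 171. ] -> origin [550.7 166. ]
lipTipR [615.7 108.6 251. ] -> origin [545.2 162. ]
```

Emit:
carry_out(deltas="-20 1 -4 0 0 0 1;-40 1 -4 0 0 0 1;-55 1 -4 0 0 0 1;-64 1 -4 0 0 0 1;-64 1 -4 0 0 0 1;-64 1 -4 0 0 0 1")

```text
time_s: 4.68
eef_pos: [0.6108, 0.1714, 0.2542]
eef_rot: [-0.0, -0.049, 0.999, -0.0]
wrist_force: [0.4, 0.2, -2.6]
opening: 0.151
grasp_force: 62.7
```

```bash
python3 d.py 612 171 219.4 5.6
python3 - <<'E'
from bench import vision
import cv2,numpy as np
s=vision.camera("side");cv2.imwrite("pics/s3.png",s)
cv2.imwrite("pics/f.png",cv2.resize(s[100:205,245:385],(800,600),interpolation=cv2.INTER_CUBIC))
E
```

```text
t 4.67 pos [610.8 171.4 254.2] F [ 0.4  0.2 -2.6] op 0.15 gf 62.7 q6 [ 0.09  0.29  1.42  0.    1.42 -1.58]
delta [-1.2 -0.5 34.8] [ 0.    -0.001 -0.   ]
```

View pics/f.png

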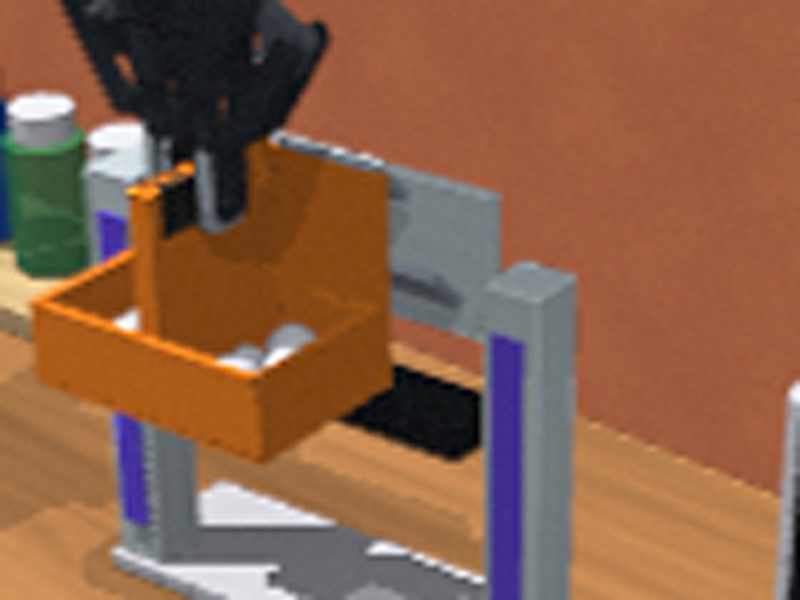

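The carrier is level and clear above the cleat, with its wall's top right corner at side (313,130). I'll lower it slowly and watch the force.

Emit:
carry_out(deltas="0 0 10 0 0 0 1;0 0 18 0 0 0 1;0 0 24 0 0 0 1;0 0 27 0 0 0 1;0 0 27 0 0 0 1")

```text
time_s: 5.35
eef_pos: [0.6112, 0.1713, 0.2268]
eef_rot: [-0.0, -0.049, 0.999, 0.0]
wrist_force: [0.5, 0.2, -2.9]
opening: 0.151
grasp_force: 62.8
```

Emit:
carry_out(deltas="0 0 2 0 0 0 1;0 0 4 0 0 0 1;0 0 6 0 0 0 1;0 0 6 0 0 0 1")

```text
time_s: 5.85
eef_pos: [0.6113, 0.1713, 0.221]
eef_rot: [-0.0, -0.049, 0.999, 0.0]
wrist_force: [-0.8, 0.1, -3.8]
opening: 0.15
grasp_force: 62.7
```

Emit:
carry_out(deltas="0 0 1 0 0 0 1;0 0 2 0 0 0 1;0 0 2 0 0 0 1")

```text
time_s: 6.22
eef_pos: [0.6115, 0.1712, 0.2202]
eef_rot: [0.0, -0.049, 0.999, -0.0]
wrist_force: [-5.2, -1.6, 5.4]
opening: 0.15
grasp_force: 63.8
```

Emit:
carry_out(deltas="0 0 0 0 0 0 0.7;0 0 0 0 0 0 0.5;0 0 0 0 0 0 0.5;0 0 0 0 0 0 0.5;0 0 0 0 0 0 0.5")

```text
time_s: 6.85
eef_pos: [0.6114, 0.1713, 0.2192]
eef_rot: [0.0, -0.049, 0.999, -0.0]
wrist_force: [-0.1, -0.2, 0.3]
opening: 0.499
grasp_force: 0.0
```

Run:
```python
from bench import vision
import cv2,numpy as np
s=vision.camera("side");t=vision.camera("top");cv2.imwrite("pics/s4.png",s);cv2.imwrite("pics/t4.png",t)
cv2.imwrite("pics/g.png",np.hstack([cv2.resize(s[110:210,245:345],(400,400),interpolation=cv2.INTER_CUBIC),cv2.resize(t[105:205,200:300],(400,400),interpolation=cv2.INTER_CUBIC)]))
```

```text
(no output)
```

View pics/g.png

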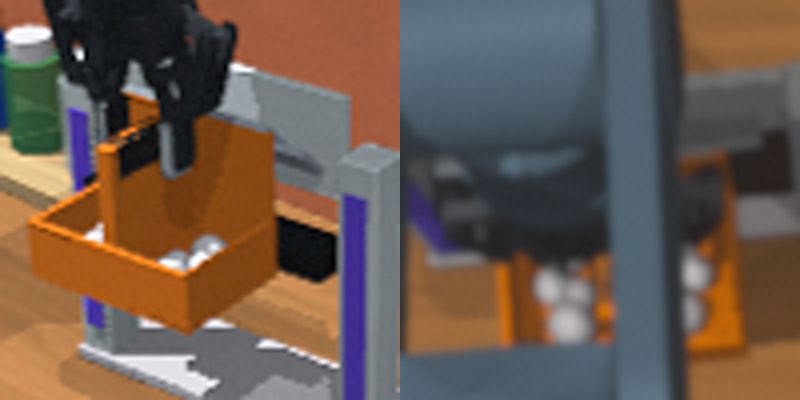

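The carrier hangs level behind the cleat with the bumper behind it (side (314,165)), and the gripper has let go. Retreating straight up.

Emit:
carry_out(deltas="0 0 -15 0 0 0 0.5;0 0 -40 0 0 0 0.5;0 0 -80 0 0 0 0.5;0 0 -120 0 0 0 0.7;-0 0 -120 0 0 0 1")

```text
time_s: 7.58
eef_pos: [0.6133, 0.1715, 0.3455]
eef_rot: [0.005, -0.049, 0.999, 0.0]
wrist_force: [-0.0, 0.3, -0.5]
opening: 0.102
grasp_force: 0.0
```

```bash
cat > k.py <<'E'
import sys
from d import *
a=np.radians(10.65);cx=np.array([np.cos(a),np.sin(a),0]);cy=np.array([-cx[1],cx[0],0]);s,c=np.sin(np.radians(32)),np.cos(np.radians(32))
n=-s*cx+np.array([0,0,c]);z=-n
K=np.array([661.8,-146.9,68.6]);R=Ro.from_matrix(np.c_[np.cross(cy,z),cy,z])
delta(K+float(sys.argv[1])*n,R)
E
python3 k.py 150
```

```text
t 7.58 pos [613.3 171.5 345.5] F [-0.   0.3 -0.5] op 0.1 gf 0.0 q6 [ 0.09  0.25  1.3  -0.    1.58 -1.58]
delta [  63.2 -328.6  149.1] [-0.025 -0.549 -0.086]
```

Emit:
carry_out(deltas="20 -60 0 -0 -0.1 0 1;40 -120 0 0 -0.2 0 1;63 -180 20 -0.01 -0.35 -0.05 1;63 -240 60 -0.02 -0.45 -0.08 1;63 -290 110 -0.025 -0.549 -0.086 1;63 -329 149 -0.025 -0.549 -0.086 1;63 -329 149 -0.025 -0.549 -0.086 1;63 -329 149 -0.025 -0.549 -0.086 1;63 -329 149 -0.025 -0.549 -0.086 1")

```text
time_s: 8.7
eef_pos: [0.5814, -0.1614, 0.1919]
eef_rot: [0.271, -0.09, 0.958, 0.025]
wrist_force: [0.3, 0.4, -0.4]
opening: -0.001
grasp_force: 0.0
```

```bash
python3 k.py 25
python3 - <<'E'
from bench import vision
import cv2,numpy as np
s=vision.camera("side");t=vision.camera("top");cv2.imwrite("pics/s5.png",s);cv2.imwrite("pics/t5.png",t)
cv2.imwrite("pics/i.png",np.vstack([np.hstack([cv2.resize(s[110:210,245:345],(400,300),interpolation=cv2.INTER_CUBIC),cv2.resize(t[105:205,200:300],(400,300),interpolation=cv2.INTER_CUBIC)]),np.hstack([cv2.resize(s[150:300,300:500],(400,300)),cv2.resize(t[80:230,300:500],(400,300))])]))
E
```

```text
t 8.7 pos [ 581.4 -161.4  191.9] F [ 0.3  0.4 -0.4] op -0.0 gf 0.0 q6 [-0.69  0.02  1.97  0.56  0.86 -2.76]
delta [ -4.9  -0.6 122.8] [ 0.    -0.008  0.001]
```

View pics/i.png

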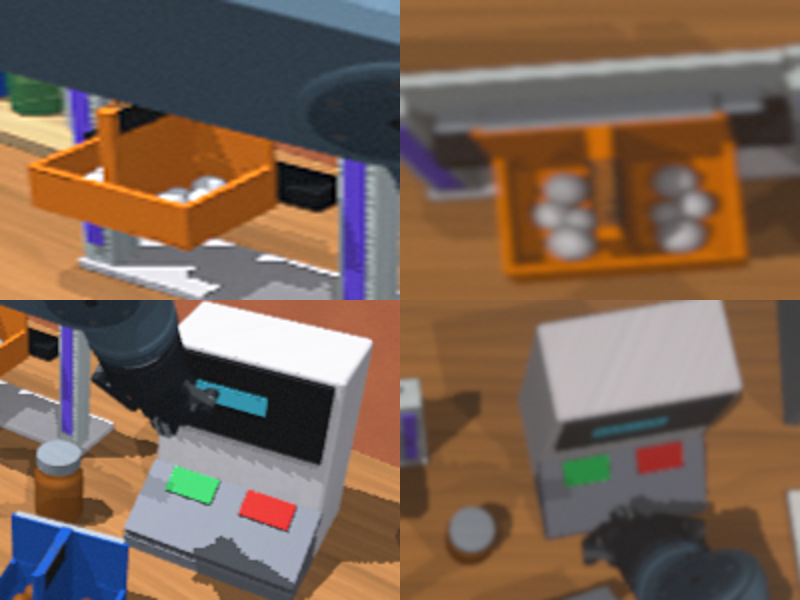

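The carrier hangs home and centred, with the lip behind the cleat (top (251,138)). The shut gripper is lined up with the green key at side (396,242) / top (393,165). Moving in along the panel normal.

Emit:
carry_out(deltas="-5 -1 50 0 -0.008 0 1;-5 -1 95 0 -0.008 0 1;-5 -1 118 0 -0.008 0 1;-5 -1 123 0 -0.008 0 1;-5 -1 123 0 -0.008 0 1;-5 -1 123 0 -0.008 0 1")

```text
time_s: 9.55
eef_pos: [0.6486, -0.1509, 0.0897]
eef_rot: [0.275, -0.089, 0.957, 0.025]
wrist_force: [-0.4, -0.6, 0.4]
opening: -0.003
grasp_force: 0.0
```

```bash
python3 k.py 0;python3 - <<'E'
from h import *
from bench import sensors
s=vision.camera("side");t=vision.camera("top");cv2.imwrite("pics/s6.png",s)
p=sensors.get_obs()["eef_pos"];n=np.array([-.5208,-.0979,.848])
print("tip px",proj("side",p),proj("top",p),"landing px",proj("side",p-.025*n),proj("top",p-.025*n))
cv2.imwrite("pics/j.png",np.hstack([cv2.resize(s[200:275,360:460],(400,300),interpolation=cv2.INTER_CUBIC),cv2.resize(t[120:195,350:450],(400,300),interpolation=cv2.INTER_CUBIC)]))
E
```

```text
t 9.55 pos [ 648.6 -150.9   89.7] F [-0.4 -0.6  0.4] op -0.0 gf 0.0 q6 [-0.59  0.31  1.88  0.67  0.64 -2.84]
delta [-0.4  1.5 25.2] [-0.001  0.001  0.   ]
tip px [394.38431719 238.30517091] [396.31242333 167.74998146] landing px [395.99450496 242.70540014] [393.76443617 164.71562114]
```

View pics/j.png

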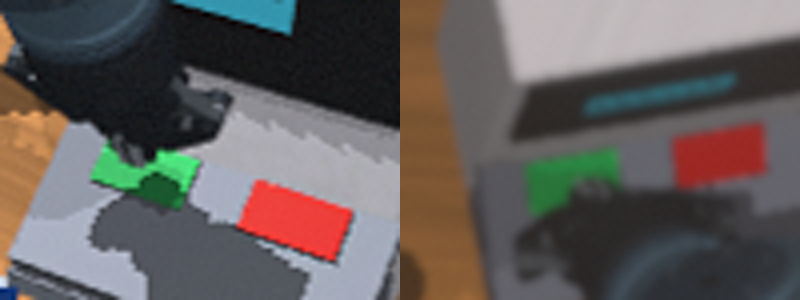

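The tip (side (394,238)) lands on the key's centre. Now I'll press in small steps.

Emit:
carry_out(deltas="0 1 10 0 0 0 1;0 1 18 0 0 0 1;0 1 21 0 0 0 1;0 1 21 0 0 0 1")

```text
time_s: 10.15
eef_pos: [0.6587, -0.1473, 0.0695]
eef_rot: [0.274, -0.089, 0.957, 0.026]
wrist_force: [0.3, 0.6, 0.3]
opening: -0.0
grasp_force: 0.0
```

Emit:
carry_out(deltas="0 0 1 0 0 0 1;0 0 2 0 0 0 1;0 0 2 0 0 0 1")

```text
time_s: 10.52
eef_pos: [0.6599, -0.1473, 0.0686]
eef_rot: [0.274, -0.089, 0.957, 0.026]
wrist_force: [-0.6, 0.2, 0.5]
opening: 0.002
grasp_force: 0.0
```

Emit:
carry_out(deltas="0 0 1 0 0 0 1;0 0 2 0 0 0 1;0 0 2 0 0 0 1")

```text
time_s: 10.9
eef_pos: [0.6608, -0.1472, 0.0671]
eef_rot: [0.274, -0.089, 0.957, 0.026]
wrist_force: [-4.5, -0.1, 5.7]
opening: 0.003
grasp_force: 3.7
```

Emit:
carry_out(deltas="0 0 0.6 0 0 0 1;0 0 0.6 0 0 0 1")

```text
time_s: 11.15
eef_pos: [0.6611, -0.1471, 0.0666]
eef_rot: [0.274, -0.089, 0.957, 0.026]
wrist_force: [-7.0, -0.3, 6.4]
opening: -0.001
grasp_force: 4.4
```

About 9 N along the normal, past the 6.5 N switching force. Retreating.

Emit:
carry_out(deltas="0 0 -5 0 0 0 1;0 0 -30 0 0 0 1;0 0 -80 0 0 0 1;0 0 -130 0 0 0 1;0 0 -160 0 0 0 1;0 0 -160 0 0 0 1;0 0 -160 0 0 0 1")

```text
time_s: 12.02
eef_pos: [0.5779, -0.1625, 0.2012]
eef_rot: [0.274, -0.089, 0.957, 0.026]
wrist_force: [0.1, -0.3, -0.9]
opening: -0.001
grasp_force: 0.0
```

Run:
```python
from bench import vision
import cv2,numpy as np
s=vision.camera("side");t=vision.camera("top")
a,b=cv2.imread("pics/s5.png"),cv2.imread("pics/t5.png")
print("orange top diff",np.abs(t[105:180,215:290].astype(int)-b[105:180,215:290]).mean(),"blue side diff",np.abs(s[255:335,285:365].astype(int)-cv2.imread("pics/side0.png")[255:335,285:365]).mean())
cv2.imwrite("pics/l.png",np.vstack([s[100:340,200:520],t[80:320,190:510]]).reshape(480,320,3))
```

```text
orange top diff 0.6722370370370371 blue side diff 14.1290625
```

View pics/l.png

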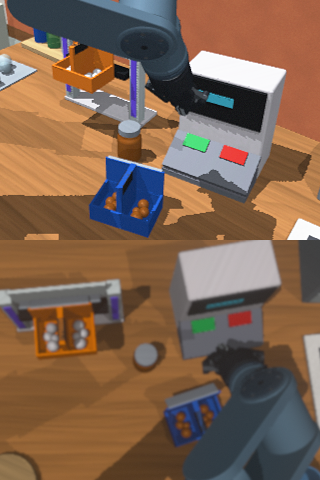

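The orange carrier hangs unchanged at top (255,150). The blue one stands where it did at side (327,295), and the robot is clear of everything. Handing in.

```bash
python3 -c "
from bench import ctrl
print(ctrl.hand_in())"
```

```text
the job is handed in; nothing more can be done
None
```

I hung the orange carrier on the cleat, level and centred between the lamps, let go, then pressed the green key to about 9 N; it gives at 6.5 N, though nothing in the pictures confirms it switched. I did not touch the red key or the blue carrier, and handed the job in at about 12 s.

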